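Rebuild the keyed spice-drawer tower, full tier at the bottom

TASK

Two loose drawer tiers of the spice rack look alike, but one is full and heavy and the other nearly empty. Stack both on the rack's fixed bottom tier, the heavier one first and the lighter one on top of it, each the way round that its notches drop fully home over the keys below so that all the drawers face the same way. Set each one down in place rather than letting it drop, and leave the bowl, baking tray, spoon and dough divider where they are.

Things in the scene. Friction and masses are not known exactly. Their poses are not given: they have to be found in the camera images.
- base: the rack's bottom tier, screwed to the bench: the same tier as the loose ones (150 x 64 x 60, drawer, pull, keys) on a foot plate 176 x 94 x 10, so its deck is 70 above the bench and its keys reach 77. Origin: centre of the foot's underside; z up; drawer front faces its own -x, within 20 degrees of facing the robot
- base_deck (a point): centre of the top surface (deck) of the bottom tier, 70 above the bench; axes as base. A tier seated on it has its underside origin here and the same heading
- tier_a: loose spice-rack tier, a white plastic box 150 deep (x) x 64 wide (y) x 60 high with a closed grey drawer in its front end. Origin: centre of the underside; z up; the drawer front faces the tier's own -x. Held by its flat sides (across y). Keys on the deck: see tier_a_deck; notches in the sole: see tier_a_front. Starts upright on the bench, front within 100 degrees of facing the robot
- tier_b: the other loose tier, outwardly identical to tier_a, same origin, axes and starts. One of the two (it cannot be seen which) is full and weighs 0.55 to 0.7 kg; the other is nearly empty, 0.15 to 0.27 kg
- tier_a_deck (a point): centre of tier_a's top surface (deck), 60 above its underside, axes as the tier's. On every deck stand two keys 7 high, sides drawn in 2 mm towards their top: a wide one at the rear (x 48 to 70, 38 wide in y) and a narrow one at the front (x -70 to -48, 18 wide). A tier seated on a deck has its underside origin at this point and the same heading
- tier_b_deck (a point): the same point of tier_b: centre of its deck, 60 above its underside
- tier_a_front (a point): middle of tier_a's drawer front, 75 from the origin along its -x, 36 up; a pull stands out 14 more. The 9 mm sole of a tier has notches open at its ends, to within 45 of the centre: rear 44 wide, front 24 wide. They drop over the keys below with 3 mm of play a side, one way round only; the sole then lies flat on the deck. The drawer slides stiffly (2.5 N)
- tier_b_front (a point): middle of tier_b's drawer front, 75 ahead of the origin along the tier's -x, 36 above its underside
- bowl: frosted glass bowl, 150 across the rim, 70 high, upright; origin at the centre of its foot. Bystander
- tray: aluminium baking tray, 200 (x) x 300 (y) x 20 high, beyond the work; origin at the centre of its underside. Bystander
- spoon: wooden spoon 280 long lying along its x, at the right of the work; origin on its underside at mid-length. Bystander
- divider: white plastic dough divider, a flat blade 85 x 120 x 4 with a 13 mm high rib along one long edge; origin at the centre of its underside. Bystander

How it is judged (in metres and radians):
At the end, for the whole second after the job is handed in: Heavier tier on the bottom tier, lighter on the heavier, each home over the keys: underside within 2.5 mm of the deck below, centred within 6 mm, level within 2 and in line within 6.5 degrees, drawer front on the same side as the one below; released, at rest (z of tier_b in the frame of base_deck between -0.0025 and 0.0025 m and x of tier_b in the frame of base_deck between -0.006 and 0.006 m and y of tier_b in the frame of base_deck between -0.006 and 0.006 m and x of tier_b_front in the frame of base_deck below -0.06 m and angle between each of tier_b, tier_a's own z axis and vertical below 0.035 rad and angle between the x axis of tier_b and the x axis of base_deck, either way round below 0.12 rad and z of tier_a in the frame of tier_b_deck between -0.0025 and 0.0025 m and x of tier_a in the frame of tier_b_deck between -0.006 and 0.006 m and y of tier_a in the frame of tier_b_deck between -0.006 and 0.006 m and x of tier_a_front in the frame of tier_b_deck below -0.06 m and angle between the x axis of tier_a and the x axis of tier_b_deck, either way round below 0.12 rad and linear speed of each of tier_a, tier_b below 0.02 m/s); the robot touches nothing.
It fails at once if the bowl, tray, spoon or divider is shifted by more than 40 mm (distance of any of bowl, tray, spoon, divider from where it was at the start of the episode above 0.04 m).
It fails at once if a loose tier is dropped: it falls free by more than about 15 mm (over 0.55 m/s with no finger on it) ((linear speed of tier_a above 0.55 m/s and contact force between tier_a and the fingers below 0.1 N) or (linear speed of tier_b above 0.55 m/s and contact force between tier_b and the fingers below 0.1 N)).
It also fails if it takes over 72 s, if anything falls off the work surface, if the arm or the gripper's body presses on something with over 40 N, if the wrist force passes 120 N, or if a joint passes its speed limit or range.

ROBOT

A 6-joint arm with a two-finger parallel gripper is mounted at the origin on the work surface. World frame = base frame: x ahead of the robot, y to its left, z up, the work surface at z = 0. Lengths are in mm, angles in rad, forces in N, time in s.
With the tool pointing down it reaches from about 350 to 975 mm from the base axis. Payload 7.1 kg.
Tool frame: the origin (TCP) lies between the finger pads; the fingertips stand 17 mm ahead of it and the grasp point (between the pads) lies 2 mm behind it; z points along the fingers, y is the line along which they close (so a half turn about z gives the same grasp; the last joint's range is limited). The gripper opens to 88 mm and grips with 3 to 60 N. Pads are 20 mm wide; open, the fingers measure 115 mm over their backs; the gripper's body (75 mm by 178 mm) begins 61 mm behind the grasp point.
Start: joints at [1.33, 0.423, 1.63, -0, 1.089, -0.019], TCP at [137.46, 609.68, 239.675] pointing down, gripper open.
Joint ranges: [-3, 3], [-0.9, 2.11], [0.09, 2.58], [-1.31, 4.45], [0.11, 2.69], [-2.54, 2.54]. Speed limits (rad/s): [2.39, 2.39, 3.01, 3.14, 3.14, 3.14].

INTERFACE

Orientations are given as a rotation vector (axis times angle).
In Python, from workcell import ctrl gives the robot as it stands.
- The arm moves only by the tool shift_gripper, called after ">>>" by a JSON object that holds its "name" and its "arguments", one argument or row to a line. Schema: {"type":"object","properties":{"offsets":{"type":"string"},"jaw":{"type":"number"},"only":{"type":"string"},"quiet":{"type":"boolean"},"lines":{"type":"string"}},"required":["offsets"],"additionalProperties":false}. offsets is a string of 1 to 5 rows, one to a line, with the numbers parted by commas; each row has 6 numbers: dx, dy, dz in cm, then a rotation vector rx, ry, rz in units of 0.1 rad; each row shifts and turns the commanded pose from where the row before left it, along the tool's axes as they then stand; what a row does not reach is not made up. A row lasts 1/12 s, in which the tool goes at most 41.7 mm and 0.125 rad, less where a joint would pass 70% of its speed; a pose out of reach is approached as far as the arm can. jaw is the finger opening in mm, set as the call begins (left out keeps the last). The fingers move at their own pace and stop on an object; the grip force is fixed at half the most. Time passes only in rows, so rows that do not move let the fingers close. The tool returns the time, the measured TCP pose, the force, the opening and the grip force at its end. only (a regular expression) keeps the lines of the reply that match it, lines (a string "A,B") keeps lines A to B, and quiet returns only ok. Input that does not fit is refused with a message, and nothing moves.
- ctrl.get_obs(): the state, without advancing time (a new reading comes with each control period).
- ctrl.get_image(name): name is "scene" or "top"; returns a dict with "img" (400x640x3 uint8, red, green, blue), "fx", "fy", "cx", "cy" (pixels), "R" (3x3) and "t" (3): a world point X has camera coordinates R X + t. Camera axes: x right, y down, z forward; pixel columns grow to the right and rows downward; lengths in mm; the calibration is good to about 2 mm. A picture is of the moment at which its call begins. There is no depth.
- ctrl.close_job(): hands the job in; it is judged then, once.
The state is a dict: "t": time; "qpos": joint angles; "qvel": joint speeds; "joint_torque": joint torques, N m; "ee_pos": TCP position; "orientation": TCP orientation; "ft_force": force on the tool from outside, world axes, zero at the start; "moment": the same for the moment, N m; "width": finger opening in mm; "grasp_force": force on a finger pad.
Only numpy, scipy, OpenCV 4.12 (cv2) and the standard library are available. Lean on these libraries where they do the work, as an engineer would, in place of code of your own. Each camera call takes 0.05 s, during which the arm holds its last target. There are 200 camera calls.

## Working session

There is one attempt and no reset: what is moved stays moved. The work goes in short steps, Python scripts to look and compute and a tool call to move; the robot and the scene stay as the last step left them, time stands still between calls to the robot, and variables do not carry over. Pictures are saved under pics/ and viewed, at most 10 in all, crops included, and the job is handed in when it is done.

```bash
ls; mkdir -p pics; python3 - <<'E'
from workcell import ctrl
import cv2,pickle
for n in ("scene","top"):
    d=ctrl.get_image(n); pickle.dump(d,open(f"pics/{n}0.pkl","wb")); cv2.imwrite(f"pics/{n}0.png",d["img"][:,:,::-1])
    print(n,d["fx"],d["cx"],d["cy"],d["R"],d["t"])
print(ctrl.get_obs())
E
```

```text
pics
workcell.py
scene 427.21666934778807 324.60010532030384 200.258885842391 [[-0.32397792  0.94598631  0.01217404]
 [ 0.63816478  0.22801978 -0.73535889]
 [-0.69841536 -0.230471   -0.67756852]] [ 183.70714168 -318.78976883 1720.43237834]
top 372.3875299219865 317.4778882720037 200.87441155835361 [[ 0.01438475 -0.9998903   0.00353151]
 [-0.99932531 -0.01449581 -0.0337462 ]
 [ 0.03379369 -0.00304369 -0.9994242 ]] [ -27.20818375  569.00676215 1309.84790437]
{'t': 0.1, 'qpos': array([ 1.33001788e+00,  4.23758584e-01,  1.63060302e+00, -1.23049210e-05,
        1.08860723e+00, -1.90355270e-02]), 'qvel': array([-0.00049847, -0.00349785, -0.00312206,  0.00072147, -0.00071597,
        0.00045592]), 'joint_torque': array([ 4.05694018e-04, -5.45612347e+01, -2.74327433e+01,  6.45856373e-02,
        1.88486598e-02, -6.82570885e-06]), 'ee_pos': array([137.34192278, 609.23248198, 238.9872115 ]), 'orientation': array([-3.47572272e-01, -3.12213727e+00,  2.14558318e-03]), 'ft_force': array([ 0.41634096, -0.60613227,  0.40742377]), 'moment': array([-0.04150269, -0.03543748,  0.03126229]), 'grasp_force': 0.0, 'width': 87.58772138281606}
```
View pics/top0.png

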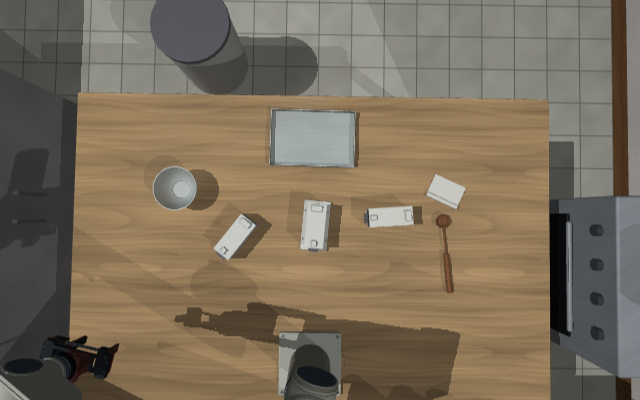

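View pics/scene0.png

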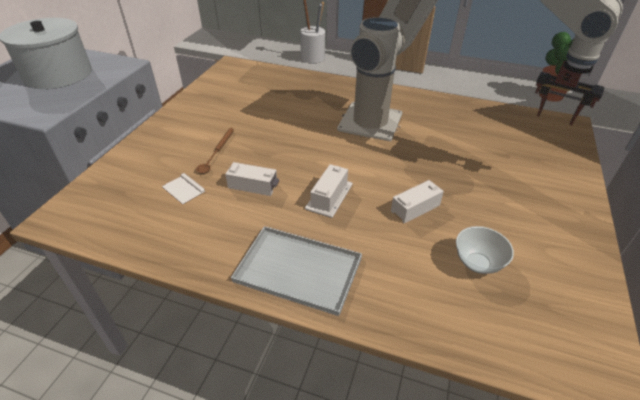

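The top view shows the left tier near (235,237), the fixed base near (316,225) and the right tier near (390,217). I'll zoom in to read the keys and fronts.

```bash
python3 - <<'E'
import cv2,numpy as np
im=cv2.imread("pics/top0.png")
c=[im[195:275,x:x+66] for x in (205,285,357)]
cv2.imwrite("pics/crop0.png",cv2.resize(np.hstack(c),None,fx=4,fy=4,interpolation=cv2.INTER_CUBIC))
E
```

View pics/crop0.png

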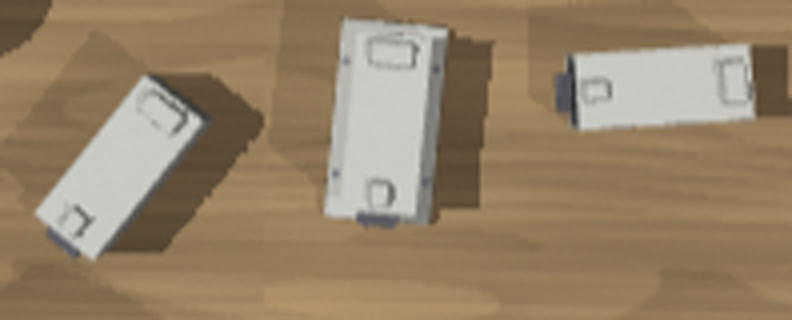

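Left tier: narrow key and pull at the lower left. Base: front towards the robot. Right tier: front towards +y (image left). Now I'll measure the decks.

```bash
cat > h.py <<'E'
import cv2,numpy as np
from workcell import ctrl
def ray(d,uv,z):
    uv=np.atleast_2d(uv).astype(float)
    r=np.c_[(uv[:,0]-d["cx"])/d["fx"],(uv[:,1]-d["cy"])/d["fy"],np.ones(len(uv))]@d["R"]
    c=-d["R"].T@d["t"]
    return c+r*((z-c[2])/r[:,2])[:,None]
def proj(d,X):
    p=np.atleast_2d(X)@d["R"].T+d["t"]
    return np.c_[d["fx"]*p[:,0]/p[:,2]+d["cx"],d["fy"]*p[:,1]/p[:,2]+d["cy"]]
def deck(d,box,z,lo,f=8):
    x0,y0,x1,y1=box
    c=cv2.resize(d["img"][y0:y1,x0:x1],None,fx=f,fy=f,interpolation=cv2.INTER_CUBIC)
    m=(c.min(2)>lo).astype(np.uint8)
    m=cv2.morphologyEx(cv2.morphologyEx(m,cv2.MORPH_CLOSE,np.ones((25,25))),cv2.MORPH_OPEN,np.ones((61,61)))
    k=max(cv2.findContours(m,0,cv2.CHAIN_APPROX_NONE)[0],key=cv2.contourArea)[:,0]
    P=ray(d,(k+.5)/f-.5+[x0,y0],z)[:,:2].astype(np.float32)
    ctr,wh,a=cv2.minAreaRect(P)
    b=cv2.boxPoints((ctr,wh,a)); e1,e2=b[1]-b[0],b[2]-b[1]
    L=e1 if np.hypot(*e1)>np.hypot(*e2) else e2
    if L[0]-L[1]<0: L=-L          # the heading points away from the robot or to -y here
    M=P.mean(0)
    return np.array(ctr),sorted(wh),np.degrees(np.arctan2(L[1],L[0])),P
E
python3 - <<'E'
import pickle,numpy as np
from h import *
d=pickle.load(open("pics/top0.pkl","rb"))
g=d["img"].min(2)
print(g[225,300:334]); print(g[190:256,316]); print(g[205:232,390])
for n,b,z in(("L",(205,205,262,265),60),("base",(293,192,338,258),70),("R",(357,198,420,234),60)):
    for lo in (165,180,190,200):
        try: r=deck(d,b,z,lo); print(n,lo,r[0],np.round(r[1],1),round(r[2],2))
        except Exception as e: print(n,lo,e)
E
```

```text
[ 87  88 156 176 176 177 196 197 197 196 196 196 196 196 195 196 197 196
 197 197 197 196 196 196 195 129 122 122 110  57  57  57  57  58]
[ 94  98  95  91  91  91  91  88  82  80 104 156 176 160 168 155 178 197
 197 197 184 164 182 196 196 197 196 196 196 197 196 197 196 196 196 197
 197 196 195 197 197 196 196 197 197 196 197 197 197 195 153 111 109 111
 114 116 149 186 155 103  91  92  90  90  89  85]
[ 79  81 164 196 193 195 195 195 195 194 195 195 194 194 195 195 194 195
 195 195 194 142  90  88  90  94  94]
L 165 [442.79803467 262.078125  ] [ 62.9 149.2] -37.59
L 180 [440.60031128 263.6852417 ] [ 61.6 142.3] -37.59
L 190 [440.45849609 263.93829346] [ 60.5 139.9] -37.59
L 200 max() iterable argument is empty
base 165 [487.96502686  -6.02403259] [ 76.1 162. ] -4.72
base 180 [480.73794556  -5.73816681] [ 73.8 144.7] -4.66
base 190 [482.51879883 -10.52963638] [ 63.5 137. ] -4.66
base 200 max() iterable argument is empty
R 165 [ 518.80725098 -267.85986328] [ 63.1 147.2] -86.25
R 180 [ 518.7520752  -267.62316895] [ 61.3 144.7] -87.4
R 190 [ 518.3001709  -257.58172607] [ 59.1 107.1] -89.17
R 200 max() iterable argument is empty
```

```bash
cat >> h.py <<'E'
from scipy.ndimage import map_coordinates
def edges(d,x,y,deg,z,it=4,ends=np.r_[-28:-20:2.,22:30:2],L=np.r_[-45:46:3.],show=False):
    """deck pose by half-level crossings along its four edges"""
    g=d["img"].min(2).astype(float); s=np.arange(-9,7.01,.25)
    for _ in range(it):
        a=np.radians(deg); X=np.array([np.cos(a),np.sin(a)]); Y=np.array([-X[1],X[0]]); c=np.array([x,y]); o={}
        for n,N,T,h,ts in(("r",X,Y,75,ends),("f",-X,Y,75,ends),("l",Y,X,32,L),("R",-Y,X,32,L)):
            q=[]
            for t in ts:
                P=c+t*T+(h+s)[:,None]*N
                uv=proj(d,np.c_[P,np.full(len(P),z)])
                v=map_coordinates(g,[uv[:,1],uv[:,0]],order=1)
                lo=v[-5:].mean(); m=(196+lo)/2
                k=np.where((v[:-1]>=m)&(v[1:]<m))[0]
                if len(k) and 196-lo>12: q.append((t,s[k[0]]))
            q=np.array(q); o[n]=(np.median(q[:,1]) if len(q) else np.nan, np.polyfit(q[:,0],q[:,1],1)[0] if len(q)>6 else np.nan,len(q))
        if show and _==it-1: print({k:np.round(v,3) for k,v in o.items()})
        dx=(np.nanmean([o["r"][0],-o["f"][0]]) if not np.isnan(o["r"][0]+o["f"][0]) else np.nan_to_num(o["r"][0]-o["f"][0]))
        dx=(o["r"][0]-o["f"][0])/2; dy=(o["l"][0]-o["R"][0])/2
        x,y=c+np.nan_to_num(dx)*X+np.nan_to_num(dy)*Y
        deg+=np.degrees(np.nanmean([o["l"][1],-o["R"][1]]))
    return x,y,deg
E
python3 - <<'E'
import pickle
from h import *
d=pickle.load(open("pics/top0.pkl","rb"))
print(-d["R"].T@d["t"])
print(edges(d,442.8,262,-37.6,60,show=True))
print(edges(d,482,-9,-4.7,70,show=True))
print(edges(d,518.8,-267.5,-87,60,show=True))
E
```

```text
[ 524.74965081  -14.97021046 1328.3915876 ]
{'r': array([ 0.25 , -0.014,  8.   ]), 'f': array([ 2.5e-01, -4.0e-03,  8.0e+00]), 'l': array([ 0.25, -0.  , 31.  ]), 'R': array([ 2.5e-01, -1.0e-03,  3.1e+01])}
(np.float64(442.8), np.float64(262.0), np.float64(-37.558606879720045))
{'r': array([1.5, nan, 5. ]), 'f': array([1.375, 0.089, 8.   ]), 'l': array([ 0.0e+00, -5.0e-03,  3.1e+01]), 'R': array([ 0.0e+00, -5.0e-03,  3.1e+01])}
(np.float64(482.1168352096686), np.float64(-11.39273991927355), np.float64(-4.784711501968267))
{'r': array([-6.25e-01, -7.00e-03,  8.00e+00]), 'f': array([-5.e-01, -5.e-03,  8.e+00]), 'l': array([2.5e-01, 3.0e-03, 3.1e+01]), 'R': array([0.0e+00, 3.0e-03, 3.1e+01])}
(np.float64(519.1175637550555), np.float64(-268.86028826099533), np.float64(-85.75339323808062))
```

```bash
cat > go.py <<'E'
import sys,numpy as np
from scipy.spatial.transform import Rotation as Ro
from workcell import ctrl
x,y,z,h=map(float,sys.argv[1:5]); o=ctrl.get_obs(); R=Ro.from_rotvec(o["orientation"]).as_matrix()
h0=np.arctan2(-R[1,0],-R[0,0]); a=np.radians(h); T=np.array([[-np.cos(a),-np.sin(a),0],[-np.sin(a),np.cos(a),0],[0,0,-1]]).T
t=T.T@(np.array([x,y,z])-o["ee_pos"])
print("t",o["t"],"rz",round((h0-a+np.pi)%(2*np.pi)-np.pi,4),"then xyz",t.round(1),"q",o["qpos"].round(2),"now",o["ee_pos"].round(1),np.degrees(h0).round(2),"tilt",R[:2,2].round(4))
E
sed -i 's/T=np.array(.*$/T=np.array([[-np.cos(a),-np.sin(a),0],[-np.sin(a),np.cos(a),0],[0,0,-1]]).T/' go.py
python3 go.py 442.8 262 150 -37.56
```

```text
t 0.1 rz 0.4338 then xyz [-453.8  -89.1   89. ] q [ 1.33  0.42  1.63 -0.    1.09 -0.02] now [137.3 609.2 239. ] -12.7 tilt [-0.0003 -0.0013]
```

Units first: shifts go in cm and turns go in units of 0.1 rad. So 0.1085 rad is 1.085.

>>> {"name": "shift_gripper", "arguments": {
  "offsets": "0,0,0,0,0,1.085\n0,0,0,0,0,1.085\n0,0,0,0,0,1.085\n0,0,0,0,0,1.083\n0,0,0,0,0,0",
  "jaw": 88
}}

```text
t: 0.52
ee_pos: [137.4, 609.4, 239.2]
orientation: [1.017, 2.972, -0.001]
ft_force: [0.4, -0.0, 0.9]
width: 87.9
grasp_force: 0.0
```

>>> {"name": "shift_gripper", "arguments": {
  "offsets": "-3.03,-0.59,0.59,0,0,0\n-3.03,-0.59,0.59,0,0,0\n-3.03,-0.59,0.59,0,0,0\n-3.03,-0.59,0.59,0,0,0\n-3.03,-0.59,0.59,0,0,0"
}}

```text
t: 0.93
ee_pos: [240.1, 492.7, 209.8]
orientation: [-1.005, -2.977, 0.0]
ft_force: [0.1, 0.3, 0.5]
width: 88.0
grasp_force: 0.0
```

>>> {"name": "shift_gripper", "arguments": {
  "offsets": "-3.03,-0.59,0.59,0,0,0\n-3.03,-0.59,0.59,0,0,0\n-3.03,-0.59,0.59,0,0,0\n-3.03,-0.59,0.59,0,0,0\n-3.03,-0.59,0.59,0,0,0"
}}

```text
t: 1.35
ee_pos: [342.4, 376.9, 180.4]
orientation: [-1.006, -2.976, 0.0]
ft_force: [-0.6, 0.3, 0.2]
width: 88.0
grasp_force: 0.0
```

>>> {"name": "shift_gripper", "arguments": {
  "offsets": "-3.03,-0.59,0.59,0,0,0\n-3.03,-0.59,0.59,0,0,0\n-3.03,-0.59,0.59,0,0,0\n-3.03,-0.59,0.59,0,0,0\n-3.03,-0.59,0.59,0,0,0"
}}

```text
t: 1.77
ee_pos: [444.5, 261.1, 150.8]
orientation: [-1.006, -2.976, 0.0]
ft_force: [0.7, 0.5, -0.2]
width: 87.7
grasp_force: 0.0
```

>>> {"name": "shift_gripper", "arguments": {
  "offsets": "0,0,0,0,0,0\n0,0,0,0,0,0\n0,0,0,0,0,0"
}}

```text
t: 2.02
ee_pos: [443.4, 262.6, 151.1]
orientation: [-1.01, -2.974, 0.0]
ft_force: [-0.1, 0.2, -0.7]
width: 87.5
grasp_force: 0.0
```

```bash
python3 go.py 442.8 262 40 -37.56
```

```text
t 2.0167 rz 0.001 then xyz [  0.2  -0.8 111.1] q [ 0.51  0.39  1.93  0.    0.82 -0.41] now [443.4 262.6 151.1] -37.5 tilt [-0.0006 -0.0001]
```

In the tool's units: 25 mm is 2.5, 20 mm is 2.

>>> {"name": "shift_gripper", "arguments": {
  "offsets": "0,-0.08,2.5,0,0,0\n0,0,2.5,0,0,0\n0,0,2.5,0,0,0\n0,0,2,0,0,0\n0,0,1.6,0,0,0"
}}

```text
t: 2.43
ee_pos: [441.9, 262.9, 38.9]
orientation: [-1.006, -2.975, 0.001]
ft_force: [-0.3, 0.1, -0.2]
width: 88.0
grasp_force: 0.0
```

>>> {"name": "shift_gripper", "arguments": {
  "offsets": "0,0,0,0,0,0\n0,0,0,0,0,0\n0,0,0,0,0,0\n0,0,0,0,0,0\n0,0,0,0,0,0",
  "jaw": 40
}}

```text
t: 2.85
ee_pos: [443.7, 262.5, 41.4]
orientation: [1.01, 2.973, 0.002]
ft_force: [-0.8, 1.9, 3.1]
width: 63.8
grasp_force: 30.0
```

>>> {"name": "shift_gripper", "arguments": {
  "offsets": "0,0,0,0,0,0\n0,0,0,0,0,0\n0,0,0,0,0,0"
}}

```text
t: 3.1
ee_pos: [443.7, 262.4, 41.4]
orientation: [1.011, 2.973, 0.002]
ft_force: [-4.1, 3.1, 7.5]
width: 64.4
grasp_force: 30.0
```

>>> {"name": "shift_gripper", "arguments": {
  "offsets": "0,0,-0.4,0,0,0\n0,0,-0.8,0,0,0\n0,0,-1,0,0,0\n0,0,-1,0,0,0\n0,0,-0.8,0,0,0"
}}

```text
t: 3.52
ee_pos: [443.7, 261.9, 81.7]
orientation: [1.011, 2.973, 0.001]
ft_force: [-0.0, 0.6, -1.5]
width: 64.0
grasp_force: 30.0
```

>>> {"name": "shift_gripper", "arguments": {
  "offsets": "0,0,0,0,0,0\n0,0,0,0,0,0\n0,0,0,0,0,0\n0,0,0,0,0,0\n0,0,0,0,0,0"
}}

```text
t: 3.93
ee_pos: [443.0, 261.6, 79.7]
orientation: [-1.011, -2.974, 0.001]
ft_force: [0.4, -0.9, -1.8]
width: 63.5
grasp_force: 30.0
```

>>> {"name": "shift_gripper", "arguments": {
  "offsets": "0,0,0,0,0,0\n0,0,0,0,0,0\n0,0,0,0,0,0\n0,0,0,0,0,0\n0,0,0,0,0,0"
}}

```text
t: 4.35
ee_pos: [443.2, 261.8, 80.1]
orientation: [-1.011, -2.974, 0.0]
ft_force: [0.3, 0.1, -2.8]
width: 64.1
grasp_force: 30.0
```

```bash
python3 -c "
from workcell import ctrl
o=ctrl.get_obs();print(o['moment'],o['ft_force'],o['joint_torque'])"
python3 go.py 442.8 262 40 -37.56
```

```text
[-0.04155005 -0.00465068  0.04282988] [ 0.31895784  0.1059061  -2.78136225] [ 2.47905962e-03 -4.99278188e+01 -1.69658178e+01  4.12434025e-02
  4.68735304e-02 -1.27581106e-04]
t 4.35 rz -0.0 then xyz [ 0.5 -0.1 40.1] q [ 0.51  0.51  1.96  0.    0.66 -0.4 ] now [443.2 261.8  80.1] -37.56 tilt [-0.0002 -0.0001]
```

Left tier weighs about 2 to 2.8 N, so it's the light one. I'll set it back and fetch the right one.

>>> {"name": "shift_gripper", "arguments": {
  "offsets": "0,0,1,0,0,0\n0,0,1,0,0,0\n0,0,1,0,0,0\n0,0,0.6,0,0,0\n0,0,0.35,0,0,0"
}}

```text
t: 4.77
ee_pos: [442.4, 261.2, 40.5]
orientation: [-1.01, -2.973, 0.004]
ft_force: [-10.6, -9.0, 48.1]
width: 64.1
grasp_force: 30.0
```

>>> {"name": "shift_gripper", "arguments": {
  "offsets": "0,0,0,0,0,0\n0,0,0,0,0,0\n0,0,0,0,0,0"
}}

```text
t: 5.02
ee_pos: [442.5, 261.3, 40.4]
orientation: [-1.011, -2.973, 0.003]
ft_force: [-2.8, -3.6, 6.6]
width: 64.3
grasp_force: 30.0
```

>>> {"name": "shift_gripper", "arguments": {
  "offsets": "0,0,0,0,0,0\n0,0,0,0,0,0\n0,0,0,0,0,0\n0,0,0,0,0,0",
  "jaw": 88
}}

```text
t: 5.35
ee_pos: [443.4, 261.9, 40.4]
orientation: [-1.011, -2.974, -0.0]
ft_force: [-0.7, -0.4, 0.3]
width: 85.9
grasp_force: 0.0
```

>>> {"name": "shift_gripper", "arguments": {
  "offsets": "0,0,-2.5,0,0,0\n0,0,-2.5,0,0,0\n0,0,-2.5,0,0,0\n0,0,-2.5,0,0,0\n0,0,-2,0,0,0"
}}

```text
t: 5.77
ee_pos: [443.6, 262.0, 162.3]
orientation: [1.011, 2.974, 0.001]
ft_force: [0.2, -0.4, 0.2]
width: 87.9
grasp_force: 0.0
```

```bash
python3 go.py 519.1 -268.9 150 -85.75
```

```text
t 5.7667 rz 0.8411 then xyz [-535.    35.9   12.3] q [ 0.51  0.37  1.93 -0.    0.84 -0.4 ] now [443.6 262.  162.3] -37.56 tilt [0.0011 0.0006]
```

In the tool's units: 0.12 rad is 1.2.

>>> {"name": "shift_gripper", "arguments": {
  "offsets": "0,0,0,0,0,1.2\n0,0,0,0,0,1.2\n0,0,0,0,0,1.2\n0,0,0,0,0,1.2\n0,0,0,0,0,1.2"
}}

```text
t: 6.18
ee_pos: [443.3, 261.8, 160.7]
orientation: [1.853, 2.537, 0.0]
ft_force: [0.1, -0.5, -0.8]
width: 87.8
grasp_force: 0.0
```

>>> {"name": "shift_gripper", "arguments": {
  "offsets": "0,0,0,0,0,1.2\n0,0,0,0,0,1.21\n0,0,0,0,0,0\n-2,0.15,0,0,0,0\n-3.5,0.25,0,0,0,0"
}}

```text
t: 6.6
ee_pos: [451.7, 208.7, 160.7]
orientation: [2.129, 2.31, 0.002]
ft_force: [0.4, -0.5, 0.1]
width: 87.9
grasp_force: 0.0
```

>>> {"name": "shift_gripper", "arguments": {
  "offsets": "-3.5,0.24,0,0,0,0\n-3.5,0.24,0,0,0,0\n-3.5,0.24,0,0,0,0\n-3.5,0.24,0,0,0,0\n-3.5,0.24,0,0,0,0"
}}

```text
t: 7.02
ee_pos: [476.3, 32.0, 160.7]
orientation: [2.132, 2.307, 0.0]
ft_force: [0.3, 0.3, -1.3]
width: 87.9
grasp_force: 0.0
```

>>> {"name": "shift_gripper", "arguments": {
  "offsets": "-3.5,0.24,0,0,0,0\n-3.5,0.24,0,0,0,0\n-3.5,0.24,0,0,0,0\n-3.5,0.24,0,0,0,0\n-3.5,0.24,0,0,0,0"
}}

```text
t: 7.43
ee_pos: [501.2, -141.8, 160.7]
orientation: [2.133, 2.307, 0.0]
ft_force: [1.3, 0.1, -0.5]
width: 88.1
grasp_force: 0.0
```

>>> {"name": "shift_gripper", "arguments": {
  "offsets": "-3.5,0.24,0.5,0,0,0\n-3.5,0.24,0.5,0,0,0\n-3.5,0.24,0.2,0,0,0\n-2.5,0.1,0,0,0,0\n0,0,0,0,0,0"
}}

```text
t: 7.85
ee_pos: [519.9, -273.6, 148.6]
orientation: [2.135, 2.301, -0.0]
ft_force: [-0.7, -0.2, 0.9]
width: 87.7
grasp_force: 0.0
```

>>> {"name": "shift_gripper", "arguments": {
  "offsets": "0,0,0,0,0,0\n0,0,0,0,0,0"
}}

```text
t: 8.02
ee_pos: [518.6, -268.4, 148.3]
orientation: [-2.135, -2.303, 0.0]
ft_force: [-0.1, 0.2, 0.1]
width: 87.7
grasp_force: 0.0
```

```bash
python3 go.py 519.1 -268.9 40 -85.75
```

```text
t 8.0167 rz 0.0017 then xyz [ -0.5   0.5 108.3] q [-0.5   0.48  1.78  0.    0.88 -0.57] now [ 518.6 -268.4  148.3] -85.65 tilt [-0.0009  0.0007]
```

Next: descend, grip, lift 40 mm and weigh.

>>> {"name": "shift_gripper", "arguments": {
  "offsets": "-0.05,0.05,2.5,0,0,0.017\n0,0,2.5,0,0,0\n0,0,2.5,0,0,0\n0,0,2,0,0,0\n0,0,1.3,0,0,0"
}}

```text
t: 8.43
ee_pos: [518.6, -267.4, 38.8]
orientation: [-2.134, -2.302, 0.001]
ft_force: [0.3, 0.7, 0.1]
width: 87.8
grasp_force: 0.0
```

>>> {"name": "shift_gripper", "arguments": {
  "offsets": "0,0,0,0,0,0\n0,0,0,0,0,0\n0,0,0,0,0,0\n0,0,0,0,0,0\n0,0,0,0,0,0",
  "jaw": 40
}}

```text
t: 8.85
ee_pos: [519.8, -269.5, 41.9]
orientation: [2.138, 2.3, 0.0]
ft_force: [-0.0, 1.3, 3.8]
width: 63.8
grasp_force: 30.0
```

>>> {"name": "shift_gripper", "arguments": {
  "offsets": "0,0,0,0,0,0\n0,0,0,0,0,0\n0,0,0,0,0,0"
}}

```text
t: 9.1
ee_pos: [519.9, -269.6, 41.9]
orientation: [2.139, 2.3, 0.0]
ft_force: [-2.0, 1.2, 6.9]
width: 63.7
grasp_force: 30.0
```

>>> {"name": "shift_gripper", "arguments": {
  "offsets": "0,0,-0.4,0,0,0\n0,0,-0.8,0,0,0\n0,0,-1,0,0,0\n0,0,-1,0,0,0\n0,0,-0.8,0,0,0"
}}

```text
t: 9.52
ee_pos: [519.9, -269.7, 82.2]
orientation: [2.139, 2.3, 0.0]
ft_force: [0.9, -0.2, -5.2]
width: 63.5
grasp_force: 30.0
```

>>> {"name": "shift_gripper", "arguments": {
  "offsets": "0,0,0,0,0,0\n0,0,0,0,0,0\n0,0,0,0,0,0\n0,0,0,0,0,0\n0,0,0,0,0,0"
}}

```text
t: 9.93
ee_pos: [519.2, -269.3, 80.2]
orientation: [-2.139, -2.3, 0.0]
ft_force: [-0.4, -0.4, -4.7]
width: 63.9
grasp_force: 30.0
```

>>> {"name": "shift_gripper", "arguments": {
  "offsets": "0,0,-2,0,0,0\n0,0,-2.5,0,0,0\n0,0,-2.5,0,0,0\n0,0,-2,0,0,0\n0,0,0,0,0,0"
}}

```text
t: 10.35
ee_pos: [521.7, -270.6, 174.3]
orientation: [2.135, 2.296, 0.003]
ft_force: [1.1, -0.2, -6.1]
width: 64.0
grasp_force: 30.0
```

```bash
python3 go.py 482.1 -11.4 170 -4.78
```

```text
t 10.35 rz -1.4149 then xyz [ 61.1 255.    4.3] q [-0.5   0.45  1.77  0.    0.92 -0.57] now [ 521.7 -270.6  174.3] -85.85 tilt [ 0.0057 -0.0031]
```

Right tier reads about 5 to 6 N, so it's the heavy one. I'll carry it over the base.

>>> {"name": "shift_gripper", "arguments": {
  "offsets": "0,0,0,0,0,-1.18\n0,0,0,0,0,-1.18\n0,0,0,0,0,-1.18\n0,0,0,0,0,-1.18\n0,0,0,0,0,-1.18"
}}

```text
t: 10.77
ee_pos: [518.8, -269.0, 168.8]
orientation: [-1.369, -2.825, -0.0]
ft_force: [-0.5, 0.3, -5.3]
width: 63.8
grasp_force: 30.0
```

>>> {"name": "shift_gripper", "arguments": {
  "offsets": "0,0,0,0,0,-1.18\n0,0,0,0,0,-1.18\n0,0,0,0,0,-1.18\n0,0,0,0,0,-1.18\n0,0,0,0,0,-1.18"
}}

```text
t: 11.18
ee_pos: [518.8, -269.0, 168.7]
orientation: [-0.489, -3.101, -0.001]
ft_force: [-0.2, 0.4, -5.5]
width: 63.7
grasp_force: 30.0
```

>>> {"name": "shift_gripper", "arguments": {
  "offsets": "0,0,0,0,0,-1.18\n0,0,0,0,0,-1.17\n0,0,0,0,0,0\n0.4,1.5,0,0,0,0\n0.6,2.5,0,0,0,0"
}}

```text
t: 11.6
ee_pos: [512.9, -229.5, 169.7]
orientation: [0.141, 3.138, -0.001]
ft_force: [0.9, 0.3, -6.1]
width: 64.1
grasp_force: 30.0
```

>>> {"name": "shift_gripper", "arguments": {
  "offsets": "0.6,2.5,0,0,0,0\n0.6,2.5,0,0,0,0\n0.6,2.5,0,0,0,0\n0.6,2.5,0,0,0,0\n0.6,2.5,0,0,0,0"
}}

```text
t: 12.02
ee_pos: [492.3, -99.9, 170.0]
orientation: [-0.137, -3.138, -0.001]
ft_force: [0.6, 0.6, -5.1]
width: 63.9
grasp_force: 30.0
```

>>> {"name": "shift_gripper", "arguments": {
  "offsets": "0.6,2.5,0,0,0,0\n0.6,2.5,0,0,0,0\n0.5,2,0,0,0,0\n0.4,1.5,0,0,0,0\n0,0.5,0,0,0,0"
}}

```text
t: 12.43
ee_pos: [478.3, -7.9, 170.0]
orientation: [-0.133, -3.137, -0.001]
ft_force: [-0.1, 0.2, -5.9]
width: 64.1
grasp_force: 30.0
```

>>> {"name": "shift_gripper", "arguments": {
  "offsets": "0,0,0,0,0,0\n0,0,0,0,0,0\n0,0,0,0,0,0\n0,0,0,0,0,0"
}}

```text
t: 12.77
ee_pos: [480.1, -11.0, 170.6]
orientation: [-0.133, -3.139, 0.0]
ft_force: [0.5, -0.0, -6.2]
width: 63.9
grasp_force: 30.0
```

```bash
python3 go.py 482.1 -11.4 172 -4.78
python3 - <<'E'
from h import *
import pickle
for n in("top","scene"):
    d=ctrl.get_image(n);pickle.dump(d,open(f"pics/{n}1.pkl","wb"))
    x0,y0=(265,150) if n=="top" else (270,110)
    cv2.imwrite(f"pics/c1{n}.png",cv2.resize(d["img"][y0:y0+120,x0:x0+100,::-1],None,fx=4,fy=4,interpolation=cv2.INTER_CUBIC))
cv2.imwrite("pics/c1.png",np.hstack([cv2.imread("pics/c1top.png"),cv2.imread("pics/c1scene.png")]))
E
```

```text
t 12.7667 rz -0.0015 then xyz [-2.  -0.2 -1.4] q [-0.05  0.32  2.   -0.    0.83 -1.53] now [480.1 -11.  170.6] -4.86 tilt [-0.     -0.0002]
```

View pics/c1.png

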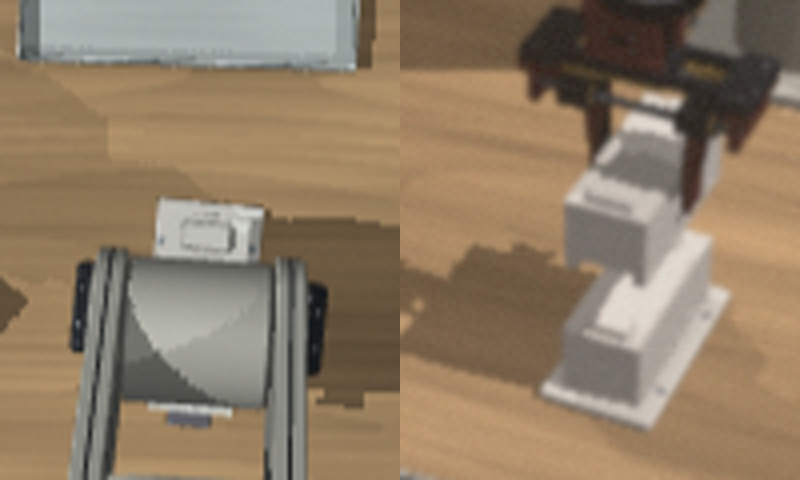

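The crop shows the held tier above the base with its rear notch over the wide key, heading aligned; the arm hides all but the rear ~20 mm of its deck, at full-image pixel (317,209). I'll measure that rear edge and the sides.

```bash
python3 - <<'E'
from h import *
import pickle
d=pickle.load(open("pics/top1.pkl","rb")); g=d["img"].min(2).astype(float)
a=np.radians(-4.86); X=np.array([np.cos(a),np.sin(a)]); Y=np.array([-X[1],X[0]]); c=np.array([480.1,-11.0]); z=170.6-41.9+60
def prof(P):
    uv=proj(d,np.c_[P,np.full(len(P),z)]); return map_coordinates(g,[uv[:,1],uv[:,0]],order=1)
s=np.arange(58,96,2.)
for t in(-28,-25,25,28): print("x",t,prof(c+s[:,None]*X+t*Y).round().astype(int))
s=np.arange(-50,51,2.)
for t in(66,70,72): print("y",t,prof(c+s[:,None]*Y+t*X).round().astype(int))
E
```

```text
x -28 [184 184 186 191 199 205 204 196 187 181 190 202 186 154 112  96  90  93
  92]
x -25 [185 185 187 192 200 205 206 197 189 182 194 202 191 161 125  97  90  92
  92]
x 25 [184 184 184 184 184 185 184 184 185 185 185 185 173 151 102  83  84  84
  84]
x 28 [185 185 184 185 184 184 184 184 185 185 185 187 173 147 100  86  83  83
  84]
y 66 [ 60  60  60  60  73  93 123 129 132 147 172 199 200 197 187 143 127 131
 161 175 174 178 180 178 176 176 176 174 171 169 170 172 176 173 165 161
 168 183 184 184 184 184 185 185 186 166 103  88  87  86  86]
y 70 [ 62  61  61  61  75  98 120 129 130 156 182 204 206 206 206 191 174 153
 156 163 165 164 161 154 151 150 156 154 146 145 151 159 162 161 157 167
 177 184 184 184 185 185 185 185 177 159 110  89  87  87  88]
y 72 [ 61  61  61  61  76 104 120 129 129 157 181 196 197 198 199 197 189 167
 165 169 171 166 158 154 153 156 162 164 165 167 169 173 171 169 168 177
 185 184 184 184 185 185 185 185 177 160 114  90  87  88  89]
```

>>> {"name": "shift_gripper", "arguments": {
  "offsets": "-0.33,0,1,0,0,-0.01\n0,0,1.5,0,0,0\n0,0,1.2,0,0,0\n0,0,0.6,0,0,0\n0,0,0.3,0,0,0"
}}

```text
t: 13.28
ee_pos: [482.8, -10.8, 123.3]
orientation: [-0.13, -3.137, -0.0]
ft_force: [-0.5, -0.2, -4.4]
width: 63.6
grasp_force: 30.0
```

>>> {"name": "shift_gripper", "arguments": {
  "offsets": "0,0,0,0,0,0\n0,0,0,0,0,0\n0,0,0,0,0,0\n0,0,0,0,0,0"
}}

```text
t: 13.62
ee_pos: [483.8, -10.6, 125.2]
orientation: [0.129, 3.138, 0.0]
ft_force: [-0.1, -0.2, -6.0]
width: 64.1
grasp_force: 30.0
```

```bash
python3 go.py 483.3 -11.3 112 -4.78
python3 - <<'E'
from h import *
import pickle
for n in("top","scene"):
    d=ctrl.get_image(n);pickle.dump(d,open(f"pics/{n}2.pkl","wb"))
c=d["img"][130:220,295:365,::-1]
cv2.imwrite("pics/c2.png",cv2.resize(c,None,fx=6,fy=6,interpolation=cv2.INTER_CUBIC))
E
```

```text
t 13.6167 rz 0.0011 then xyz [ 0.4 -0.7 13.2] q [-0.05  0.4   2.01  0.    0.73 -1.53] now [483.8 -10.6 125.2] -4.72 tilt [ 0.0011 -0.    ]
```

View pics/c2.png

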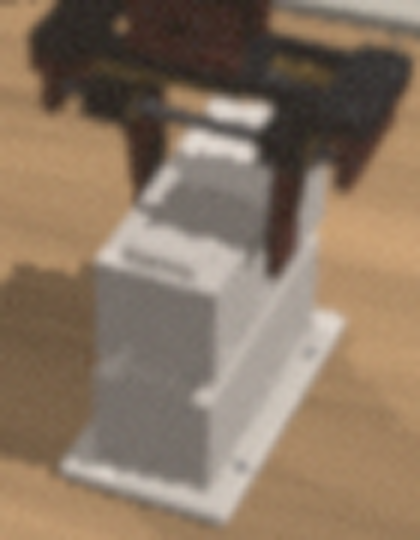

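The held tier hovers just above the base, its edges in line with those below (right corner near crop (210,395)). I'll lower it gently.

>>> {"name": "shift_gripper", "arguments": {
  "offsets": "0.04,-0.07,0.2,0,0,0\n0,0,0.2,0,0,0\n0,0,0.2,0,0,0\n0,0,0.1,0,0,0\n0,0,0.1,0,0,0"
}}

```text
t: 14.13
ee_pos: [482.7, -11.2, 116.4]
orientation: [-0.129, -3.139, -0.0]
ft_force: [-0.5, 0.5, -6.6]
width: 63.7
grasp_force: 30.0
```

>>> {"name": "shift_gripper", "arguments": {
  "offsets": "0,0,0.1,0,0,0\n0,0,0.1,0,0,0\n0,0,0.1,0,0,0\n0,0,0.1,0,0,0\n0,0,0,0,0,0"
}}

```text
t: 14.55
ee_pos: [482.8, -11.2, 112.5]
orientation: [-0.129, -3.139, -0.0]
ft_force: [0.4, 0.1, -4.5]
width: 63.6
grasp_force: 30.0
```

>>> {"name": "shift_gripper", "arguments": {
  "offsets": "0,0,0,0,0,0\n0,0,0,0,0,0"
}}

```text
t: 14.72
ee_pos: [482.9, -11.2, 112.7]
orientation: [0.129, 3.139, -0.0]
ft_force: [0.8, 0.4, -6.1]
width: 63.9
grasp_force: 30.0
```

```bash
python3 go.py 483.3 -11.3 112 -4.78
```

```text
t 14.7167 rz 0.0011 then xyz [-0.4 -0.   0.7] q [-0.05  0.42  2.02 -0.    0.7  -1.54] now [482.9 -11.2 112.7] -4.72 tilt [ 0.0001 -0.    ]
```

Past the keys with no resistance, so about 1 mm more until contact, then release.

>>> {"name": "shift_gripper", "arguments": {
  "offsets": "0,0,0.05,0,0,0\n0,0,0.05,0,0,0\n0,0,0.05,0,0,0\n0,0,0,0,0,0\n0,0,0,0,0,0"
}}

```text
t: 15.13
ee_pos: [482.9, -11.2, 111.9]
orientation: [0.129, 3.139, 0.0]
ft_force: [-2.7, -0.6, 6.2]
width: 63.8
grasp_force: 30.0
```

>>> {"name": "shift_gripper", "arguments": {
  "offsets": "0,0,0.03,0,0,0\n0,0,0,0,0,0\n0,0,0,0,0,0"
}}

```text
t: 15.38
ee_pos: [482.9, -11.2, 111.9]
orientation: [0.129, 3.138, -0.0]
ft_force: [-4.4, 0.2, 9.2]
width: 63.9
grasp_force: 30.0
```

```bash
python3 go.py 483.3 -11.3 112 -4.78
```

```text
t 15.3833 rz 0.0012 then xyz [-0.4 -0.  -0.1] q [-0.05  0.42  2.02  0.    0.7  -1.54] now [482.9 -11.2 111.9] -4.71 tilt [ 0.0004 -0.    ]
```

Contact at 111.9, exactly 70 above the bench grasp height. Releasing and going back to the left tier.

>>> {"name": "shift_gripper", "arguments": {
  "offsets": "0,0,0,0,0,0\n0,0,0,0,0,0\n0,0,0,0,0,0\n0,0,0,0,0,0\n0,0,0,0,0,0",
  "jaw": 88
}}

```text
t: 15.8
ee_pos: [483.0, -11.3, 110.9]
orientation: [0.129, 3.139, -0.0]
ft_force: [0.3, -0.4, 1.0]
width: 87.5
grasp_force: 0.0
```

>>> {"name": "shift_gripper", "arguments": {
  "offsets": "0,0,-1,0,0,0\n0,0,-2,0,0,0\n0,0,-2.5,0,0,0\n0,0,-2.5,0,0,0\n0,0,-2,0,0,0"
}}

```text
t: 16.22
ee_pos: [483.2, -11.2, 213.2]
orientation: [0.129, 3.138, -0.0]
ft_force: [0.6, -0.5, 0.7]
width: 88.0
grasp_force: 0.0
```

```bash
python3 go.py 442.8 262 210 -37.56
```

```text
t 16.2167 rz 0.5732 then xyz [198.6 192.    3.2] q [-0.05  0.25  1.96  0.    0.93 -1.54] now [483.2 -11.2 213.2] -4.72 tilt [ 0.0013 -0.0001]
```

```bash
python3 - <<'E'
from h import *
d=ctrl.get_image("top"); print(edges(d,442.8,262,-37.56,60,show=True))
E
```

```text
{'r': array([ 0.25, -0.01,  8.  ]), 'f': array([ 0.375, -0.008,  8.   ]), 'l': array([5.0e-01, 1.0e-03, 3.1e+01]), 'R': array([5.0e-01, 1.0e-03, 3.1e+01])}
(np.float64(442.65134538382694), np.float64(262.1142718374413), np.float64(-37.526307925353535))
```

>>> {"name": "shift_gripper", "arguments": {
  "offsets": "0,0,0,0,0,1.146\n0,0,0,0,0,1.146\n0,0,0,0,0,1.146\n0,0,0,0,0,1.147\n0,0,0,0,0,1.147"
}}

```text
t: 16.68
ee_pos: [482.7, -11.2, 211.2]
orientation: [1.02, 2.971, 0.0]
ft_force: [-0.3, 0.1, -0.4]
width: 88.1
grasp_force: 0.0
```

>>> {"name": "shift_gripper", "arguments": {
  "offsets": "1.5,1.5,0,0,0,0\n2.8,2.7,0,0,0,0\n2.8,2.7,0,0,0,0\n2.8,2.7,0.5,0,0,0\n2.8,2.7,1,0,0,0"
}}

```text
t: 17.1
ee_pos: [457.4, 165.4, 197.1]
orientation: [1.012, 2.972, 0.003]
ft_force: [0.1, -0.7, 1.2]
width: 87.6
grasp_force: 0.0
```

>>> {"name": "shift_gripper", "arguments": {
  "offsets": "2.8,2.7,1.5,0,0,0\n2.8,2.7,1.5,0,0,0\n1.56,1.5,1,0,0,0\n0,0,0,0,0,0\n0,0,0,0,0,0"
}}

```text
t: 17.52
ee_pos: [441.7, 262.6, 155.5]
orientation: [-1.007, -2.975, 0.002]
ft_force: [-0.2, 0.8, 0.2]
width: 87.7
grasp_force: 0.0
```

>>> {"name": "shift_gripper", "arguments": {
  "offsets": "0,0,0,0,0,0\n0,0,0,0,0,0"
}}

```text
t: 17.68
ee_pos: [442.9, 261.0, 156.5]
orientation: [1.013, 2.973, 0.001]
ft_force: [0.5, 0.5, 0.3]
width: 87.8
grasp_force: 0.0
```

```bash
python3 go.py 442.8 262 40 -37.56
python3 - <<'E'
from h import *
import pickle
d=ctrl.get_image("top");pickle.dump(d,open("pics/top3.pkl","wb"))
print(edges(d,482,-11,-4.7,130,show=True))
cv2.imwrite("pics/c3.png",cv2.resize(d["img"][180:270,190:350,::-1],None,fx=5,fy=5,interpolation=cv2.INTER_CUBIC))
E
```

```text
t 17.6833 rz -0.0011 then xyz [  0.7   0.8 116.5] q [ 0.51  0.38  1.93 -0.    0.83 -0.4 ] now [442.9 261.  156.5] -37.63 tilt [0.0006 0.0001]
{'r': array([ 3.75 , -0.035,  8.   ]), 'f': array([nan, nan,  0.]), 'l': array([ 4.25 ,  0.143, 28.   ]), 'R': array([ 2.e+00, -3.e-03,  7.e+00])}
(np.float64(488.2797709686139), np.float64(-6.316415709824553), np.float64(-2.5242910143879262))
```

View pics/c3.png

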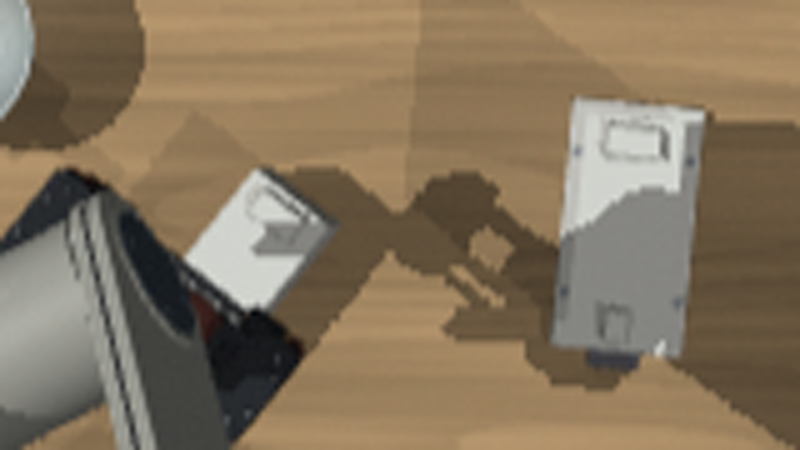

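The first tier sits flush on the base (pull at crop (610,360), towards the robot); the arm's shadow spoils that edge fit, but contact height already proves it seated. Gripping the light tier.

>>> {"name": "shift_gripper", "arguments": {
  "offsets": "0.07,0.12,2.5,0,0,0\n0,0,2.5,0,0,0\n0,0,2.5,0,0,0\n0,0,2.5,0,0,0\n0,0,1.55,0,0,0"
}}

```text
t: 18.15
ee_pos: [442.5, 261.9, 39.0]
orientation: [-1.014, -2.973, 0.001]
ft_force: [1.1, 0.1, -0.0]
width: 87.8
grasp_force: 0.0
```

>>> {"name": "shift_gripper", "arguments": {
  "offsets": "0,0,0,0,0,0\n0,0,0,0,0,0\n0,0,0,0,0,0\n0,0,0,0,0,0\n0,0,0,0,0,0",
  "jaw": 40
}}

```text
t: 18.57
ee_pos: [443.5, 263.5, 41.8]
orientation: [1.011, 2.973, 0.002]
ft_force: [0.5, -2.2, 4.1]
width: 64.0
grasp_force: 30.0
```

>>> {"name": "shift_gripper", "arguments": {
  "offsets": "0,0,0,0,0,0\n0,0,0,0,0,0\n0,0,0,0,0,0"
}}

```text
t: 18.82
ee_pos: [443.5, 263.5, 41.8]
orientation: [1.011, 2.973, 0.002]
ft_force: [0.7, -2.9, 8.3]
width: 63.4
grasp_force: 30.0
```

```bash
python3 go.py 442.65 262.1 40 -37.53
```

```text
t 18.8167 rz -0.0005 then xyz [-0.2 -1.6  1.8] q [ 0.51  0.59  1.97 -0.    0.58 -0.4 ] now [443.5 263.5  41.8] -37.56 tilt [0.0019 0.0007]
```

>>> {"name": "shift_gripper", "arguments": {
  "offsets": "0,0,-1,0,0,0\n0,0,-2,0,0,0\n0,0,-3,0,0,0\n0,0,-3,0,0,0\n0,0,-3,0,0,0"
}}

```text
t: 19.23
ee_pos: [442.1, 263.3, 162.2]
orientation: [-1.011, -2.974, 0.0]
ft_force: [0.4, -0.2, -1.0]
width: 63.5
grasp_force: 30.0
```

>>> {"name": "shift_gripper", "arguments": {
  "offsets": "0,0,-3,0,0,0\n0,0,-3,0,0,0\n0,0,-1.5,0,0,0\n0,0,0,0,0,0\n0,0,0,0,0,0"
}}

```text
t: 19.65
ee_pos: [442.6, 263.5, 236.3]
orientation: [1.011, 2.973, 0.003]
ft_force: [-0.1, -0.7, -1.7]
width: 63.7
grasp_force: 30.0
```

```bash
python3 go.py 482.9 -11.2 235 -4.72
```

```text
t 19.65 rz -0.5729 then xyz [ -62.8 -270.5    1.3] q [ 0.51  0.27  1.87  0.    1.   -0.4 ] now [442.6 263.5 236.3] -37.55 tilt [0.0019 0.0012]
```

>>> {"name": "shift_gripper", "arguments": {
  "offsets": "0,0,0,0,0,-1.146\n0,0,0,0,0,-1.146\n0,0,0,0,0,-1.146\n0,0,0,0,0,-1.146\n0,0,0,0,0,-1.145"
}}

```text
t: 20.07
ee_pos: [441.3, 262.7, 233.3]
orientation: [-0.121, -3.136, 0.003]
ft_force: [-0.0, -0.2, -2.7]
width: 63.8
grasp_force: 30.0
```

>>> {"name": "shift_gripper", "arguments": {
  "offsets": "-0.3,-1.2,0,0,0,0\n-0.6,-2.5,0,0,0,0\n-0.6,-2.5,0,0,0,0\n-0.6,-2.5,0,0,0,0\n-0.6,-2.5,0,0,0,0"
}}

```text
t: 20.48
ee_pos: [459.2, 147.5, 234.0]
orientation: [-0.135, -3.136, 0.002]
ft_force: [0.5, 0.5, -2.3]
width: 63.6
grasp_force: 30.0
```

>>> {"name": "shift_gripper", "arguments": {
  "offsets": "-0.6,-2.5,0,0,0,0\n-0.6,-2.5,0,0,0,0\n-0.6,-2.5,0,0,0,0\n-0.6,-2.5,0,0,0,0\n-0.6,-2.5,0,0,0,0"
}}

```text
t: 20.9
ee_pos: [478.7, 20.5, 234.1]
orientation: [-0.136, -3.136, 0.0]
ft_force: [0.7, 0.2, -2.6]
width: 63.7
grasp_force: 30.0
```

>>> {"name": "shift_gripper", "arguments": {
  "offsets": "-0.4,-2,0,0,0,0\n-0.1,-1,0,0,0,0\n0,-0.35,0,0,0,0\n0,0,0,0,0,0\n0,0,0,0,0,0"
}}

```text
t: 21.32
ee_pos: [481.6, -10.9, 235.0]
orientation: [-0.131, -3.138, -0.0]
ft_force: [0.0, -0.0, -1.0]
width: 63.7
grasp_force: 30.0
```

>>> {"name": "shift_gripper", "arguments": {
  "offsets": "0,0,0,0,0,0\n0,0,0,0,0,0"
}}

```text
t: 21.48
ee_pos: [482.0, -10.5, 235.3]
orientation: [-0.128, -3.139, -0.0]
ft_force: [-0.1, -0.0, -2.7]
width: 63.3
grasp_force: 30.0
```

```bash
python3 go.py 482.05 -11.1 185 -4.72
```

```text
t 21.4833 rz 0.0007 then xyz [-0.1 -0.6 50.3] q [-0.05  0.22  1.94  0.    0.98 -1.54] now [482.  -10.5 235.3] -4.68 tilt [-0.0002  0.0001]
```

>>> {"name": "shift_gripper", "arguments": {
  "offsets": "-0.01,-0.06,1.5,0,0,0\n0,0,1.5,0,0,0\n0,0,1.2,0,0,0\n0,0,0.6,0,0,0\n0,0,0.2,0,0,0"
}}

```text
t: 21.9
ee_pos: [481.5, -11.3, 184.5]
orientation: [-0.128, -3.137, -0.0]
ft_force: [-0.8, -0.3, -1.9]
width: 63.9
grasp_force: 30.0
```

>>> {"name": "shift_gripper", "arguments": {
  "offsets": "0,0,0,0,0,0\n0,0,0,0,0,0\n0,0,0,0,0,0\n0,0,0,0,0,0"
}}

```text
t: 22.23
ee_pos: [482.6, -11.9, 186.0]
orientation: [0.13, 3.138, -0.0]
ft_force: [-0.9, -0.4, -1.4]
width: 63.5
grasp_force: 30.0
```

```bash
python3 go.py 482.05 -11.1 171.8 -4.72
python3 - <<'E'
from h import *
d=ctrl.get_image("scene")
cv2.imwrite("pics/c4.png",cv2.resize(d["img"][110:220,285:375,::-1],None,fx=5,fy=5,interpolation=cv2.INTER_CUBIC))
E
```

```text
t 22.2333 rz -0.0002 then xyz [ 0.6  0.8 14.2] q [-0.05  0.29  1.98 -0.    0.87 -1.54] now [482.6 -11.9 186. ] -4.73 tilt [ 0.0013 -0.0001]
```

View pics/c4.png

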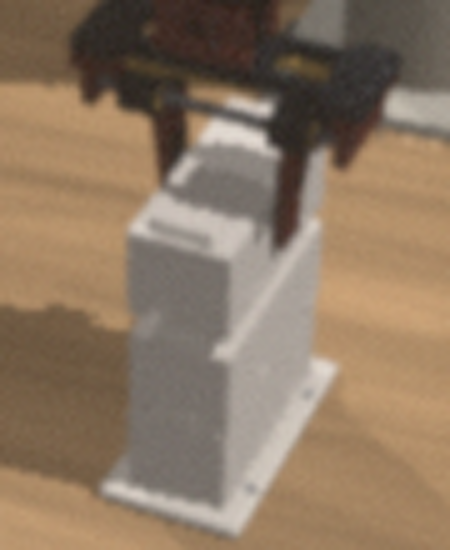

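The two lower tiers form one clean block, and the top tier hovers in line just above it (right rear corner near crop (225,350)). Lowering with the small correction.

Units first: shifts go in cm and turns go in units of 0.1 rad. So 2 mm is 0.2, 1 mm is 0.1.

>>> {"name": "shift_gripper", "arguments": {
  "offsets": "0.05,0.06,0.2,0,0,0\n0,0,0.2,0,0,0\n0,0,0.2,0,0,0\n0,0,0.1,0,0,0\n0,0,0.1,0,0,0"
}}

```text
t: 22.7
ee_pos: [481.6, -11.3, 177.2]
orientation: [-0.13, -3.139, -0.0]
ft_force: [-0.6, 0.7, -2.7]
width: 64.1
grasp_force: 30.0
```

>>> {"name": "shift_gripper", "arguments": {
  "offsets": "0,0,0.1,0,0,0\n0,0,0.1,0,0,0\n0,0,0.1,0,0,0\n0,0,0.1,0,0,0\n0,0,0,0,0,0"
}}

```text
t: 23.12
ee_pos: [481.6, -11.3, 173.2]
orientation: [-0.13, -3.139, 0.0]
ft_force: [0.2, 0.0, -2.3]
width: 63.9
grasp_force: 30.0
```

>>> {"name": "shift_gripper", "arguments": {
  "offsets": "0,0,0,0,0,0\n0,0,0,0,0,0"
}}

```text
t: 23.28
ee_pos: [481.7, -11.3, 173.4]
orientation: [0.13, 3.139, -0.0]
ft_force: [0.5, -0.4, -1.2]
width: 63.9
grasp_force: 30.0
```

```bash
python3 go.py 482.05 -11.1 171.8 -4.72
```

```text
t 23.2833 rz -0.0002 then xyz [-0.3  0.2  1.6] q [-0.05  0.31  1.99 -0.    0.84 -1.54] now [481.7 -11.3 173.4] -4.73 tilt [ 0. -0.]
```

In the tool's units: 0.5 mm is 0.05.

>>> {"name": "shift_gripper", "arguments": {
  "offsets": "0,0,0.05,0,0,0\n0,0,0.05,0,0,0\n0,0,0.05,0,0,0\n0,0,0.05,0,0,0\n0,0,0,0,0,0"
}}

```text
t: 23.7
ee_pos: [481.7, -11.3, 171.8]
orientation: [0.13, 3.139, 0.0]
ft_force: [-2.7, 0.2, 4.8]
width: 64.2
grasp_force: 30.0
```

>>> {"name": "shift_gripper", "arguments": {
  "offsets": "0,0,0.02,0,0,0\n0,0,0,0,0,0\n0,0,0,0,0,0"
}}

```text
t: 23.95
ee_pos: [481.7, -11.3, 171.7]
orientation: [0.13, 3.139, 0.0]
ft_force: [-3.1, -0.5, 5.8]
width: 63.9
grasp_force: 30.0
```

```bash
python3 go.py 482.05 -11.1 171.8 -4.72
```

```text
t 23.95 rz -0.0003 then xyz [-0.3  0.2 -0.1] q [-0.05  0.32  1.99  0.    0.83 -1.54] now [481.7 -11.3 171.7] -4.73 tilt [0.0002 0.    ]
```

Contact at 171.7, as expected for full seating. Releasing, backing off and checking.

>>> {"name": "shift_gripper", "arguments": {
  "offsets": "0,0,0,0,0,0\n0,0,0,0,0,0\n0,0,0,0,0,0\n0,0,0,0,0,0\n0,0,0,0,0,0",
  "jaw": 88
}}

```text
t: 24.37
ee_pos: [481.8, -11.3, 171.1]
orientation: [0.13, 3.139, -0.0]
ft_force: [-0.6, -0.2, 0.4]
width: 87.6
grasp_force: 0.0
```

>>> {"name": "shift_gripper", "arguments": {
  "offsets": "0,0,-1,0,0,0\n0,0,-2,0,0,0\n0,0,-2.5,0,0,0\n0,0,-2.5,0,0,0\n0,0,-2,0,0,0"
}}

```text
t: 24.78
ee_pos: [482.0, -11.3, 273.6]
orientation: [0.13, 3.137, 0.0]
ft_force: [0.5, 0.3, 0.3]
width: 88.1
grasp_force: 0.0
```

>>> {"name": "shift_gripper", "arguments": {
  "offsets": "0,2,0,0,0,0\n0,3,0,0,0,0\n0,3,0,0,0,0\n0,3,0,0,0,0\n0,3,0,0,0,0"
}}

```text
t: 25.2
ee_pos: [493.2, 129.5, 272.2]
orientation: [0.13, 3.138, 0.0]
ft_force: [-0.1, -0.0, -0.1]
width: 88.3
grasp_force: 0.0
```

>>> {"name": "shift_gripper", "arguments": {
  "offsets": "0,3,0,0,0,0\n0,3,0,0,0,0\n0,3,0,0,0,0\n0,2,0,0,0,0\n0,0,0,0,0,0"
}}

```text
t: 25.62
ee_pos: [502.6, 241.2, 272.0]
orientation: [0.125, 3.138, 0.002]
ft_force: [0.2, -0.2, 0.1]
width: 87.3
grasp_force: 0.0
```

```bash
python3 - <<'E'
from h import *
d=ctrl.get_image("top"); print(edges(d,481.9,-11.3,-4.72,190,show=True))
a=cv2.resize(d["img"][180:270,270:350,::-1],None,fx=5,fy=5,interpolation=cv2.INTER_CUBIC)
d=ctrl.get_image("scene")
b=cv2.resize(d["img"][130:220,295:375,::-1],None,fx=5,fy=5,interpolation=cv2.INTER_CUBIC)
cv2.imwrite("pics/c5.png",np.hstack([a,b]))
E
```

```text
{'r': array([3.625, 0.02 , 8.   ]), 'f': array([ 2.5  , -0.026,  7.   ]), 'l': array([ 1.125, -0.124, 26.   ]), 'R': array([nan, nan,  0.])}
(np.float64(486.71317811897205), np.float64(-10.041261050388735), np.float64(-8.499087442224308))
```

View pics/c5.png

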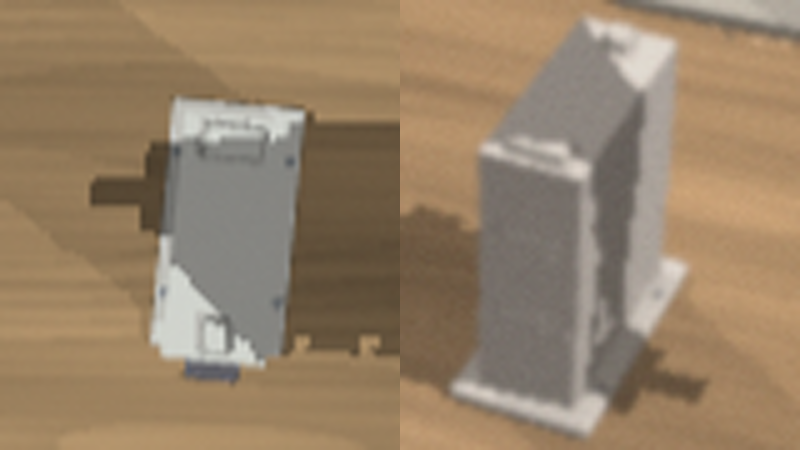

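The stack is one flush, upright block with no gaps, pulls all facing the robot (top-view crop (210,370)); the edge fit is thrown only by the arm's shadow. Handing in.

```bash
python3 -c "
from workcell import ctrl
print(ctrl.close_job())"
```

```text
the job is handed in; nothing more can be done
None
```

I stacked the heavy tier (the right-hand one, about 5.5 N) on the base and the light one (about 2.5 N) on top. Both reached the contact height for fully home over the keys, drawers facing the same way, and I handed the job in at about 26 s; the arm's shadow spoiled the final camera edge fit, and no verdict came back.

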